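# Turn a swing arm end for end on its pivot pin

## Task

The swing arm with the red knob sits on its pivot pin by its worn black eye. Lift it off the pin, turn it end for end and refit it with the brass eye fully down on the same pin and the black eye lying on the cork rest, the arm in line with its base. Leave the arm with the blue knob as it is.

Things in the scene. Friction and masses are not known exactly. Their poses are not given: they have to be found in the camera images.
- red_knob (a point): Middle of the square red knob (26 x 26 mm, sides along x and y) at the centre of the loose, level swing arm (0.11-0.22 kg, 180 mm long). Knob top 18 mm above this point, flat bar's top 29 mm and arm's underside 38 mm below it. Eyes (rings 40 mm across, 10 mm thick, hole 22 mm) are centred 70 mm from the knob's axis: the black one at -x, the brass one at +x. z is up.
- red_brass_eye (a point): Centre of the hole in the brass eye of the red-knobbed arm, level with the arm's underside; axes as for red_knob. It lies over the cork rest at the start.
- red_pin (a point): On the axis of the upright steel pin (10 mm diameter, round tip) that carries the red-knobbed arm, at the seat where the eye's underside lies, 35 mm above the bench; the pin rises 17 mm above this point. +x points along the fixed grey base (206 x 58 mm) to the centre of the cork rest (44 mm along x, 52 mm wide) 140 mm away, its top level with the seat. z is up.
- blue_knob (a point): The same point of the other, equal swing arm, which has a blue knob and already sits on its own pin by its brass eye. Not to be disturbed.

How it is judged:
At the end, for the whole second after the job is handed in: The brass eye is down on its seat round the pin (within 10 mm sideways and 5 mm in height), the red-knobbed arm is upright and level within 5 degrees and lies along its base over the cork rest within 15 degrees (horizontal distance between red_brass_eye and red_pin below 0.01 m and z of red_brass_eye in the frame of red_pin between -0.005 and 0.005 m and x of red_knob in the frame of red_pin above 0.05 m and angle between the x axis of red_knob and the x axis of red_pin, either way round below 0.26 rad and angle between red_knob's own z axis and vertical below 0.09 rad); the robot touches nothing.
It fails at once if the arm with the blue knob is moved by more than 20 mm (distance of blue_knob from where it was at the start of the episode above 0.02 m).
It also fails if it takes over 40 s, if anything falls off the work surface, if the arm or the gripper's body presses on something with over 40 N, if the wrist force passes 120 N, or if a joint passes its speed limit or range.

## Robot

A 7-joint arm with a two-finger parallel gripper is mounted at the origin on a cart in front of the work surface, level with it; the furniture and walls round the work are solid. World frame = base frame: x ahead of the robot, y to its left, z up, the work surface at z = 0. Lengths are in m, angles in rad, forces in N, time in s.
With the tool pointing down it reaches from about 0.4 to 0.85 m from the base axis. Payload 4.5 kg.
Tool frame: the origin (TCP) lies on the centre line of the jaws, within the pads' length; the fingertips stand 8 mm ahead of it and the grasp point (between the pads) lies 11 mm behind it; z points along the fingers, x is the direction in which the jaws open and shut, and the axes are right-handed (so a half turn about z gives the same grasp; the last joint's range is limited). The gripper opens to 88 mm and grips with 3 to 60 N. Pads are 18 mm wide; open, the fingers measure 123 mm over their backs; the gripper's body (75 mm by 187 mm) begins 45 mm behind the grasp point.
Start: joints at [1.241, 0.689, -0.195, 1.565, 0.157, 0.902, -0.215], TCP at [0.222, -0.584, 0.247] pointing down, gripper open.
Joint ranges: [-3.01, 3.01], [-0.46, 2.08], [-1.47, 1.51], [0.13, 2.56], [-1, 4.14], [0.04, 2.09], [-2.66, 2.66]. Speed limits (rad/s): [2.57, 2.57, 3.14, 3.14, 3.14, 3.14, 3.14].

## Interface

Orientations are given as a unit quaternion [x, y, z, w].
In Python, from plant import r gives the robot as it stands.
- The arm moves only by the shell command python3 -m pendant 'ROWS' [FORCE]. ROWS is JSON, a list of rows, each a list of 3 entries, a list of its own where there are three numbers: the turn, a rotation vector about the tool's x, y, z in rad, then the shift along the tool's x, y, z in m, then the opening, from 0 (shut) to 1 (fully open). In form: [[[wx, wy, wz], [tx, ty, tz], claw], ...]. A call has 1 to 10 rows; each row is the pose to reach, as a shift and turn from the pose commanded when the call began, along the tool's axes at that moment; what a row does not reach only later rows make up. A row lasts 1/10 s, in which the tool goes at most 50 mm and 8.59 degrees, less where a joint would pass 70% of its speed; a pose out of reach is approached as far as the arm can. A call with a gripper value outside its range is refused whole. The fingers move at their own pace and stop on an object; FORCE is the grip in N (left out, the last holds). Time passes only in rows, so rows that repeat a pose let the fingers close. It gives the time, the measured TCP pose, the force and the opening at its end, in the units of the state.
- r.get_state(): the state, without advancing time (a new reading comes with each control period).
- r.snapshot(name): name is "scene" or "top" or "wrist"; returns a dict with "image" (384x512x3 uint8, red, green, blue), "mtx" (3x3 intrinsics, pixels), "R" (3x3) and "t" (3): a world point X has camera coordinates R X + t; the wrist camera has in their place "T_tool_cam" (4x4, takes a point from camera to tool coordinates, whose origin is the TCP and whose axes are the tool frame's). Camera axes: x right, y down, z forward; pixel columns grow to the right and rows downward; lengths in m; the calibration is good to about 2 mm. A picture is of the moment at which its call begins: read the wrist's pose just before it. There is no depth.
- r.finish_job(): hands the job in, once; it reports no verdict.
The state is a dict: "clock": time; "q": joint angles; "qd": joint speeds; "joint_torque": joint torques, N m; "tool_pos": TCP position; "eef_rot": TCP orientation; "contact_force": force on the tool from outside, world axes, zero at the start; "moment": the same for the moment, N m; "opening": opening from 0.0 (shut) to 1.0 (fully open).
Only numpy, scipy, OpenCV 4.12 (cv2) and the standard library are available. Lean on these libraries where they do the work, as an engineer would, in place of code of your own. Each camera call takes 0.05 s, during which the arm holds its last target. There are 200 camera calls.

## Working session

There is one attempt and no reset: what is moved stays moved. The work goes in short steps, Python scripts to look and compute and a shell command to move; the robot and the scene stay as the last step left them, time stands still between calls to the robot, and variables do not carry over. Pictures are saved under pics/ and viewed, about 8 in all and at most 12, crops included, and the job is handed in when it is done.

```bash
ls; mkdir -p pics
python3 - <<'E'
from plant import r
import cv2,numpy as np,pickle
s=r.get_state();print({k:np.round(v,3).tolist() for k,v in s.items()})
d={}
for n in("scene","top"):
    d[n]=r.snapshot(n);cv2.imwrite(f"pics/{n}0.png",d[n]["image"][:,:,::-1])
    print(n,np.round(d[n]["mtx"],1).tolist(),np.round(d[n]["R"],3).tolist(),np.round(d[n]["t"],3).tolist())
pickle.dump(d,open("d0.pkl","wb"))
a=np.vstack([d["scene"]["image"][:,:,::-1],d["top"]["image"][:,:,::-1]])
cv2.imwrite("pics/both0.png",cv2.resize(a,None,fx=.78,fy=.78,interpolation=cv2.INTER_AREA))
E
```

```text
pics
{'clock': 0.0, 'q': [1.241, 0.69, -0.195, 1.566, 0.157, 0.903, -0.215], 'qd': [0.0, 0.001, 0.002, 0.0, -0.001, 0.0, -0.0], 'joint_torque': [0.001, -52.756, -1.266, -15.343, -0.053, 0.007, 0.0], 'tool_pos': [0.222, -0.584, 0.246], 'eef_rot': [0.823, -0.567, -0.001, -0.0], 'contact_force': [0.146, -0.279, -0.442], 'moment': [-0.03, 0.018, 0.011], 'opening': 1.002}
scene [[441.6, 0.0, 255.1], [0.0, 441.6, 192.3], [0.0, 0.0, 1.0]] [[-0.506, -0.862, 0.014], [-0.474, 0.264, -0.84], [0.72, -0.432, -0.542]] [0.254, 0.343, 0.533]
top [[354.2, 0.0, 254.3], [0.0, 354.2, 189.7], [0.0, 0.0, 1.0]] [[0.01, -1.0, 0.015], [-0.996, -0.011, -0.092], [0.092, -0.014, -0.996]] [-0.008, 0.537, 0.884]
```

View pics/both0.png

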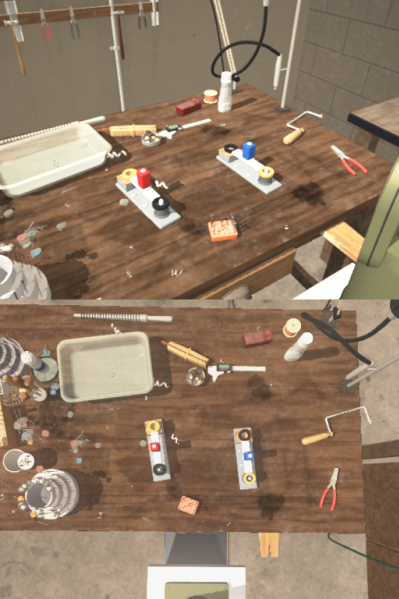

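The scene and top views show the red-knobbed arm at about (155,448) in the stacked picture, brass eye away from the robot and black eye near it. The blue arm is about 90 px to its right. Next I measure both by colour.

```bash
cat > h.py <<'E'
import numpy as np,cv2
from scipy.spatial.transform import Rotation as Ro
def cam(d,s=None):
    "centre, R world->cam, K"
    if "R" in d: R=np.array(d["R"]);t=np.array(d["t"]);return -R.T@t,R,np.array(d["mtx"])
    T=np.array(d["T_tool_cam"]);A=Ro.from_quat(s["eef_rot"]).as_matrix()
    return A@T[:3,3]+np.array(s["tool_pos"]),(A@T[:3,:3]).T,np.array(d["mtx"])
def ray(d,uv,z,s=None):
    c,R,K=cam(d,s);v=R.T@np.linalg.inv(K)@np.array([*uv,1.]);return c+v*(z-c[2])/v[2]
def proj(d,X,s=None):
    c,R,K=cam(d,s);p=K@R@(np.array(X)-c);return p[:2]/p[2]
def blobs(im,col,amin=20):
    h=cv2.cvtColor(im,cv2.COLOR_RGB2HSV)
    m={"red":cv2.inRange(h,(0,170,90),(5,255,255))|cv2.inRange(h,(172,170,90),(180,255,255)),
       "blue":cv2.inRange(h,(105,150,60),(125,255,255)),
       "brass":cv2.inRange(h,(18,110,100),(32,255,255)),
       "black":cv2.inRange(h,(0,0,0),(180,255,45))}[col]
    n,l,st,c=cv2.connectedComponentsWithStats(m)
    return [(np.round(c[i],1).tolist(),st[i].tolist()) for i in range(1,n) if st[i,4]>=amin]
E
python3 - <<'E'
import pickle,cv2
from h import *
d=pickle.load(open("d0.pkl","rb"))
for n in d:
  for c in("red","blue","brass"):
    print(n,c,[(b[0],b[1][2:],ray(d[n],b[0],.091 if c!="brass" else .045).round(3).tolist()) for b in blobs(d[n]["image"],c,30)])
im=d["top"]["image"][140:260,170:350,::-1]
a=cv2.resize(im,None,fx=4,fy=4,interpolation=cv2.INTER_CUBIC);cv2.imwrite("pics/c1.png",a)
E
```

```text
scene red [([457.8, 212.8], [23, 17, 38], [0.298, -0.326, 0.091]), ([184.9, 230.2], [17, 27, 268], [0.501, 0.145, 0.091])]
scene blue [([318.2, 193.3], [16, 22, 246], [0.482, -0.135, 0.091])]
scene brass [([161.1, 169.6], [23, 7, 59], [0.804, 0.082, 0.045]), ([341.2, 225.1], [19, 7, 43], [0.421, -0.151, 0.045]), ([445.6, 306.7], [46, 40, 599], [0.172, -0.157, 0.045])]
top red [([198.6, 188.6], [10, 10, 41], [0.533, 0.131, 0.091])]
top blue []
top brass [([239.7, 68.7], [9, 14, 41], [0.85, 0.039, 0.045]), ([196.1, 162.1], [17, 15, 130], [0.604, 0.145, 0.045]), ([410.0, 175.4], [20, 9, 56], [0.577, -0.397, 0.045]), ([319.6, 228.5], [16, 15, 114], [0.441, -0.166, 0.045]), ([342.4, 310.0], [7, 27, 91], [0.243, -0.22, 0.045]), ([352.0, 313.5], [9, 30, 156], [0.235, -0.244, 0.045])]
```

View pics/c1.png

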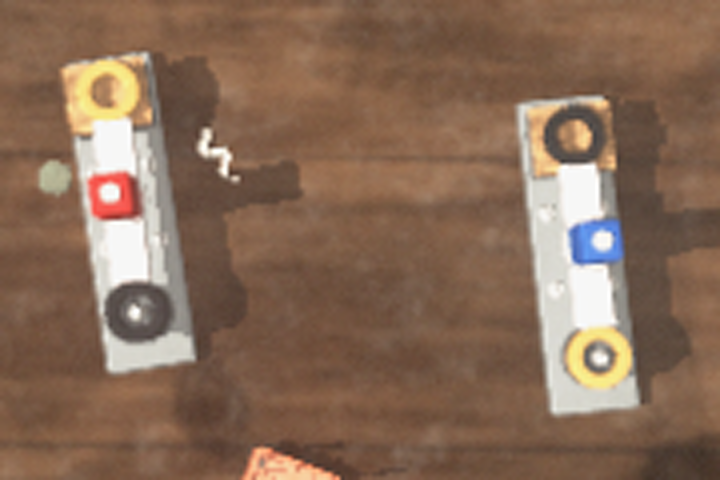

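Run:
```python
import pickle
from h import *
from plant import r
d=pickle.load(open("d0.pkl","rb"));t=d["top"]
print("T_tool_cam",np.round(r.snapshot("wrist")["T_tool_cam"],3).tolist())
P=lambda u,v,z:ray(t,(170+u/4,140+v/4),z)
br=P(108,90,.045);bk=P(139,311,.045);kn=P(112,195,.091)
print(br,bk,(br+bk)/2,kn,np.linalg.norm(br-bk),"arm yaw",np.degrees(np.arctan2(*(br-bk)[1::-1])))
for z in(.0,.02): 
  a=P(106,60,z);b=P(151.5,366,z);print("base",z,a,b,np.linalg.norm(a-b),np.degrees(np.arctan2(*(a-b)[1::-1])))
s=r.get_state();A=Ro.from_quat(s["eef_rot"]).as_matrix()
print("shift",A.T@(np.array([.53,.132,.25])-s["tool_pos"]))
```

```text
T_tool_cam [[1.0, 0.0, -0.002, 0.0], [0.0, 0.957, 0.288, -0.074], [0.002, -0.288, 0.957, -0.138], [0.0, 0.0, 0.0, 1.0]]
[0.60295325 0.14305549 0.045     ] [0.46433344 0.12038174 0.045     ] [0.53364335 0.13171861 0.045     ] [0.53222736 0.13224218 0.091     ] 0.140461915011735 arm yaw 9.289486666123045
base 0.0 [0.63065189 0.15160775 0.        ] [0.42927811 0.11702131 0.        ] 0.2043223455114646 9.745603721309257
base 0.02 [0.62684716 0.14857861 0.02      ] [0.4298045  0.11473605 0.02      ] 0.1999278096748894 9.745603721309266
shift [-0.55931773 -0.5423562  -0.00318361]
```

```bash
python3 -m pendant '[[[0,0,0.02],[-0.03,-0.029,0],1],[[0,0,0.05],[-0.065,-0.063,0],1],[[0,0,0.08],[-0.1,-0.097,0],1],[[0,0,0.1],[-0.135,-0.131,0],1],[[0,0,0.12],[-0.17,-0.165,0],1],[[0,0,0.14],[-0.205,-0.199,0],1],[[0,0,0.16],[-0.24,-0.233,0],1],[[0,0,0.18],[-0.275,-0.267,0],1],[[0,0,0.2],[-0.31,-0.301,0],1],[[0,0,0.2],[-0.33,-0.32,0],1]]' 15
python3 - <<'E'
from h import *
from plant import r
s=r.get_state();A=Ro.from_quat(s["eef_rot"]).as_matrix()
print(s["q"],"shift",A.T@(np.array([.53,.132,.25])-s["tool_pos"]),"xyaw",np.degrees(np.arctan2(A[1,0],A[0,0])))
E
```

```text
clock: 1.15
tool_pos: [0.4054, -0.1579, 0.2468]
eef_rot: [0.764, -0.645, -0.0, -0.001]
contact_force: [0.7, -0.8, 0.2]
opening: 1.002
[ 0.33180649  0.45014295 -0.09591097  2.11356987  0.07338612  0.58047116
 -1.21829918] shift [-0.26486321 -0.17141697 -0.00274628] xyaw -80.3468776388862
```

```bash
python3 -m pendant '[[[0,0,0],[-0.035,-0.022,0],1],[[0,0,0],[-0.07,-0.045,0],1],[[0,0,0],[-0.11,-0.07,0],1],[[0,0,0],[-0.15,-0.097,0],1],[[0,0,0],[-0.19,-0.123,0],1],[[0,0,0],[-0.225,-0.146,0],1],[[0,0,0],[-0.25,-0.162,0],1],[[0,0,0],[-0.265,-0.171,0],1],[[0,0,0],[-0.265,-0.171,0],1]]'
cat > look.py <<'E'
import sys,pickle
from h import *
from plant import r
n=sys.argv[1];s=r.get_state();w=r.snapshot("wrist");pickle.dump((s,w),open(n+".pkl","wb"))
cv2.imwrite(f"pics/{n}.png",w["image"][:,:,::-1])
A=Ro.from_quat(s["eef_rot"]).as_matrix()
print(np.round(s["q"],2),s["tool_pos"],"xyaw",np.degrees(np.arctan2(A[1,0],A[0,0])),"tilt",A[:,2].round(3))
for c,z in(("red",.091),("brass",.045),("black",.045)):
    print(c,[(b[0],b[1],ray(w,b[0],z,s).round(4).tolist()) for b in blobs(w["image"],c,300)])
E
python3 look.py w1
```

```text
clock: 2.05
tool_pos: [0.5298, 0.1299, 0.2464]
eef_rot: [0.764, -0.645, -0.0, -0.0]
contact_force: [-0.1, -0.1, -0.0]
opening: 1.0
[-0.29  0.58 -0.05  1.81  0.04  0.75 -1.77] [0.52977022 0.12990266 0.24639607] xyaw -80.40143593231583 tilt [ 0.     0.001 -1.   ]
red []
brass [([66.2, 298.7], [52, 269, 37, 59, 989], [0.3013, 0.3608, 0.045]), ([448.6, 298.6], [426, 269, 38, 59, 1023], [0.3906, -0.1608, 0.045]), ([390.5, 348.8], [229, 340, 283, 14, 2295], [0.2933, -0.1077, 0.045])]
black []
```

View pics/w1.png

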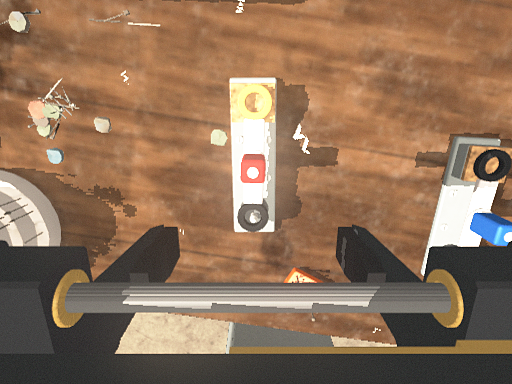

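The wrist view shows the arm upright in the image: brass eye (256,101), knob top about (252,168), black eye (252,216) round the pin. The base runs from (253,78) to (253,232).

Run:
```python
import pickle
from h import *
s,w=pickle.load(open("w1.pkl","rb"));im=w["image"]
h=cv2.cvtColor(im,cv2.COLOR_RGB2HSV)[60:240,220:290]
def cen(m,o=(220,60)):
    M=cv2.moments(m,True);return M["m10"]/M["m00"]+o[0],M["m01"]/M["m00"]+o[1],M["m00"],cv2.boundingRect(m)
mr=cv2.inRange(h,(0,130,60),(6,255,255))|cv2.inRange(h,(172,130,60),(180,255,255));mr[:80]=0
print("red",cen(mr))
mb=cv2.inRange(h,(0,0,0),(180,255,70));mb[:135]=0;mb[:,:14]=0;mb[:,52:]=0;print("black",cen(mb))
for n,p,z in(("knobtop",(252.5,163),.091),("brass",(252.5+2,101),.045),("black",(252.5,216),.045),("b0",(253,78),.02),("b1",(253.5,232),.02)):print(n,ray(w,p,z,s).round(4))
c=cv2.resize(im[65:245,190:320,::-1],None,fx=4,fy=3.3,interpolation=cv2.INTER_CUBIC);cv2.imwrite("pics/c2.png",c)
```

```text
red (252.52711496746204, 168.84598698481562, 461.0, (21, 94, 24, 29))Traceback (most recent call last):
  File "<stdin>", line 9, in <module>
  File "<stdin>", line 6, in cen
ZeroDivisionError: float division by zero
```

Run:
```python
import pickle
from h import *
s,w=pickle.load(open("w1.pkl","rb"));im=w["image"]
for n,p,z in(("knobtop",(252.5,171),.091),("brass",(254.5,101),.045),("black",(252.5,216),.045),("b0",(253,78),.02),("b1",(253.5,232),.02)):print(n,ray(w,p,z,s).round(4))
c=cv2.resize(im[65:245,190:320,::-1],None,fx=4,fy=3.3,interpolation=cv2.INTER_CUBIC);cv2.imwrite("pics/c2.png",c)
```

```text
knobtop [0.5344 0.1363 0.091 ]
brass [0.6035 0.1462 0.045 ]
black [0.4662 0.126  0.045 ]
b0 [0.6289 0.1525 0.02  ]
b1 [0.433  0.1196 0.02  ]
```

View pics/c2.png

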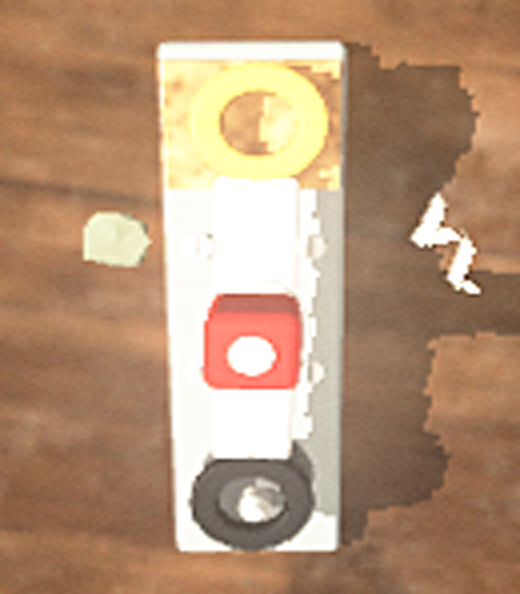

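The enlarged wrist view shows the pin tip inside the black eye at crop (262,500), the brass eye centred at (260,124) and the red knob top at (252,348). I descend and grip across the knob.

```bash
python3 -m pendant '[[[0,0,0],[-0.004,-0.004,0.03],1],[[0,0,0],[-0.004,-0.004,0.07],1],[[0,0,0],[-0.004,-0.004,0.11],1],[[0,0,0],[-0.004,-0.004,0.145],1],[[0,0,0],[-0.004,-0.004,0.17],1],[[0,0,0],[-0.004,-0.004,0.182],1],[[0,0,0],[-0.004,-0.004,0.184],1],[[0,0,0],[-0.004,-0.004,0.184],0.6],[[0,0,0],[-0.004,-0.004,0.184],0.4],[[0,0,0],[-0.004,-0.004,0.184],0.3]]' 25; python3 -m pendant '[[[0,0,0],[0,0,0],0.1],[[0,0,0],[0,0,0],0.1],[[0,0,0],[0,0,0],0.1],[[0,0,0],[0,0,0],0.1],[[0,0,0],[0,0,0],0.1]]' 30
```

```text
clock: 3.1
tool_pos: [0.5337, 0.1322, 0.064]
eef_rot: [0.763, -0.647, 0.001, -0.001]
contact_force: [0.7, 0.4, -0.5]
opening: 0.751
clock: 3.6
tool_pos: [0.5327, 0.1328, 0.0627]
eef_rot: [0.763, -0.647, -0.0, -0.0]
contact_force: [-1.1, 1.6, 1.3]
opening: 0.3
```

```bash
python3 -m pendant '[[[0,0,0],[0,0,0],0.1],[[0,0,0],[0,0,-0.01],0.1],[[0,0,0],[0,0,-0.02],0.1],[[0,0,0],[0,0,-0.035],0.1],[[0,0,0],[0,0,-0.055],0.1],[[0,0,0],[0,0,-0.08],0.1],[[0,0,0],[0,0,-0.095],0.1],[[0,0,0],[0,0,-0.1],0.1],[[0,0,0],[0,0,-0.1],0.1]]' 40; python3 look.py w2
```

```text
clock: 4.5
tool_pos: [0.5332, 0.1319, 0.1636]
eef_rot: [0.762, -0.647, 0.001, -0.001]
contact_force: [0.7, 0.4, -1.1]
opening: 0.292
[-0.3   0.71 -0.04  1.88  0.05  0.55 -1.79] [0.53320959 0.13191575 0.16364258] xyaw -80.63567052440526 tilt [ 0.002  0.    -1.   ]
red [([258.5, 261.0], [229, 236, 58, 47, 1694], [0.4833, 0.1229, 0.091])]
brass [([261.4, 95.7], [222, 68, 73, 75, 1511], [0.6122, 0.1417, 0.045]), ([182.9, 298.8], [177, 269, 16, 59, 470], [0.3995, 0.1891, 0.045]), ([331.8, 296.2], [322, 269, 17, 59, 404], [0.4281, 0.0362, 0.045]), ([381.5, 346.8], [306, 340, 136, 14, 1490], [0.3729, -0.0335, 0.045]), ([181.4, 350.0], [97, 347, 179, 7, 1082], [0.3322, 0.1848, 0.045])]
black [([6.2, 263.9], [0, 241, 18, 41, 463], [0.4117, 0.3683, 0.045]), ([506.4, 265.4], [497, 241, 15, 41, 353], [0.4922, -0.1282, 0.045]), ([385.1, 264.3], [330, 246, 112, 36, 2298], [0.4735, -0.0077, 0.045]), ([91.0, 362.8], [0, 313, 256, 71, 6621], [0.2973, 0.2841, 0.045]), ([443.4, 361.8], [329, 313, 183, 71, 5735], [0.3639, -0.1083, 0.045])]
```

View pics/w2.png

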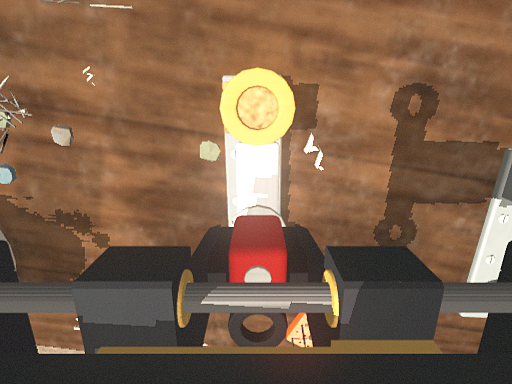

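The arm is lifted free and held level: brass eye at (258,106), knob between the jaws. Now the half turn.

```bash
python3 -m pendant '[[[0,0,-0.04],[0,0,0],0.1],[[0,0,-0.12],[0,0,0],0.1],[[0,0,-0.23],[0,0,0],0.1],[[0,0,-0.35],[0,0,0],0.1],[[0,0,-0.47],[0,0,0],0.1],[[0,0,-0.59],[0,0,0],0.1],[[0,0,-0.71],[0,0,0],0.1],[[0,0,-0.83],[0,0,0],0.1],[[0,0,-0.95],[0,0,0],0.1],[[0,0,-1.07],[0,0,0],0.1]]'; python3 -m pendant '[[[0,0,-0.12],[0,0,0],0.1],[[0,0,-0.24],[0,0,0],0.1],[[0,0,-0.36],[0,0,0],0.1],[[0,0,-0.48],[0,0,0],0.1],[[0,0,-0.6],[0,0,0],0.1],[[0,0,-0.72],[0,0,0],0.1],[[0,0,-0.84],[0,0,0],0.1],[[0,0,-0.96],[0,0,0],0.1],[[0,0,-1.08],[0,0,0],0.1],[[0,0,-1.2],[0,0,0],0.1]]'; python3 -m pendant '[[[0,0,-0.12],[0,0,0],0.1],[[0,0,-0.24],[0,0,0],0.1],[[0,0,-0.36],[0,0,0],0.1],[[0,0,-0.48],[0,0,0],0.1],[[0,0,-0.6],[0,0,0],0.1],[[0,0,-0.72],[0,0,0],0.1],[[0,0,-0.8],[0,0,0],0.1],[[0,0,-0.85],[0,0,0],0.1],[[0,0,-0.87],[0,0,0],0.1],[[0,0,-0.87],[0,0,0],0.1]]'; python3 -c "
from h import *
from plant import r
s=r.get_state();A=Ro.from_quat(s['eef_rot']).as_matrix();print(np.round(s['q'],2),A.round(3).tolist())"
```

```text
clock: 5.55
tool_pos: [0.5323, 0.1318, 0.1617]
eef_rot: [0.986, -0.164, -0.001, 0.0]
contact_force: [-0.6, 0.5, -1.7]
opening: 0.289
clock: 6.55
tool_pos: [0.5324, 0.1316, 0.1617]
eef_rot: [0.907, 0.421, -0.001, -0.0]
contact_force: [-0.9, -0.8, -2.6]
opening: 0.289
clock: 7.55
tool_pos: [0.5326, 0.1318, 0.162]
eef_rot: [0.647, 0.762, -0.0, -0.0]
contact_force: [0.6, -0.7, -2.1]
opening: 0.286
[ 0.18  0.86 -0.9   1.86  0.87  0.88  0.57] [[-0.162, 0.987, -0.001], [0.987, 0.162, -0.0], [-0.0, -0.001, -1.0]]
```

```bash
python3 -m pendant '[[[0,0,0],[0,0.015,0],0.1],[[0,0,0],[0,0.035,0],0.1],[[0,0,0],[0,0.05,0],0.1],[[0,0,0],[0,0.05,0],0.1],[[0,0,0],[0,0.05,0],0.1]]'; python3 look.py w3
```

```text
clock: 8.05
tool_pos: [0.5814, 0.1401, 0.1623]
eef_rot: [0.648, 0.762, -0.001, -0.0]
contact_force: [0.5, -0.7, -1.4]
opening: 0.288
[ 0.16  0.91 -0.9   1.71  0.85  0.97  0.66] [0.58137502 0.14008337 0.1622778 ] xyaw 99.28983989914853 tilt [-0.001 -0.    -1.   ]
red [([256.6, 255.0], [228, 221, 59, 61, 2295], [0.6247, 0.1467, 0.091])]
brass [([250.7, 102.1], [220, 67, 73, 78, 1527], [0.5083, 0.1227, 0.045]), ([183.1, 298.0], [177, 269, 15, 59, 425], [0.7119, 0.0835, 0.045]), ([332.0, 298.6], [322, 270, 17, 58, 483], [0.6879, 0.2363, 0.045]), ([295.8, 348.3], [97, 340, 346, 14, 3077], [0.7572, 0.212, 0.045])]
black [([6.2, 263.9], [0, 241, 18, 41, 477], [0.7002, -0.0941, 0.045]), ([506.3, 265.0], [497, 241, 15, 41, 354], [0.6213, 0.3993, 0.045]), ([404.9, 268.1], [373, 247, 67, 34, 632], [0.641, 0.3001, 0.045]), ([17.6, 347.9], [0, 313, 52, 71, 2122], [0.8056, -0.0906, 0.045]), ([459.8, 354.6], [354, 313, 158, 71, 3239], [0.7366, 0.3939, 0.045])]
```

View pics/w3.png

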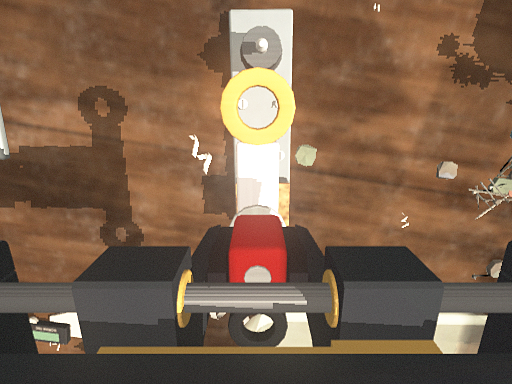

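The pin tip shows at (262,44) on its dark seat disc, centred near (263,48). The brass ring is at about (257,106). I work out the offset.

Run:
```python
import pickle
from h import *
s,w=pickle.load(open("w3.pkl","rb"));im=w["image"]
h=cv2.cvtColor(im,cv2.COLOR_RGB2HSV)
m=cv2.inRange(h,(15,110,120),(35,255,255));m[:60]=0;m[155:]=0;m[:,:215]=0;m[:,300:]=0
cs,hi=cv2.findContours(m,cv2.RETR_CCOMP,cv2.CHAIN_APPROX_NONE)
cs=sorted(cs,key=cv2.contourArea)[-2:]
E=[cv2.fitEllipse(c) for c in cs];print("ring ellipses",E)
sub=im[5:75,228:297];g=cv2.cvtColor(sub,cv2.COLOR_RGB2GRAY)
pm=cv2.inRange(g,0,135);pm[:15]=0;pm[:,:13]=0;pm[:,58:]=0
c=max(cv2.findContours(pm,0,cv2.CHAIN_APPROX_NONE)[0],key=cv2.contourArea);(x,y),rr=cv2.minEnclosingCircle(c);print("disc",x+228,y+5,rr,cv2.boundingRect(c))
A=Ro.from_quat(s["eef_rot"]).as_matrix();tz=s["tool_pos"][2]
def T(n,p,z):
    X=ray(w,p,z,s);print(n,X.round(4),"tool",(A.T@(X-s["tool_pos"])).round(4))
T("ring outer",E[1][0],tz-.0177);T("ring hole",E[0][0],tz-.0177)
T("pin tip",(262,43.5),.051);T("disc",(x+228,y+5),.035)
T("base end",(262,10),.012);T("base L@100",(235.5,150),.012);T("base R@",(291,150),.012)
T("base L@20",(230,20),.012);T("base R@20",(293,20),.012)
v=np.vstack([cv2.resize(im[0:150,200:320,::-1],None,fx=4,fy=4,interpolation=cv2.INTER_CUBIC)]);cv2.imwrite("pics/c3.png",v)
```

```text
ring ellipses [((257.4466857910156, 106.86563110351562), (41.253868103027344, 43.907508850097656), 2.8887693881988525), ((256.3117980957031, 104.88818359375), (63.02291488647461, 70.15546417236328), 7.392362594604492)]
disc 248.0 54.38461685180664 13.761594772338867 (13, 37, 21, 27)
ring outer [0.5091 0.1278 0.1446] tool [-0.0004 -0.0733  0.0178]
ring hole [0.51   0.1285 0.1446] tool [ 0.0002 -0.0723  0.0178]
pin tip [0.4635 0.1247 0.051 ] tool [ 0.0039 -0.1187  0.1114]
disc [0.4707 0.1143 0.035 ] tool [-0.0076 -0.1132  0.1274]
base end [0.4302 0.1198 0.012 ] tool [ 0.0044 -0.1523  0.1505]
base L@100 [0.5561 0.1141 0.012 ] tool [-0.0216 -0.029   0.1503]
base R@ [0.5471 0.1688 0.012 ] tool [ 0.0339 -0.029   0.1503]
base L@20 [0.4425 0.0931 0.012 ] tool [-0.0239 -0.1445  0.1505]
base R@20 [0.4335 0.1482 0.012 ] tool [ 0.0319 -0.1445  0.1505]
```

View pics/c3.png

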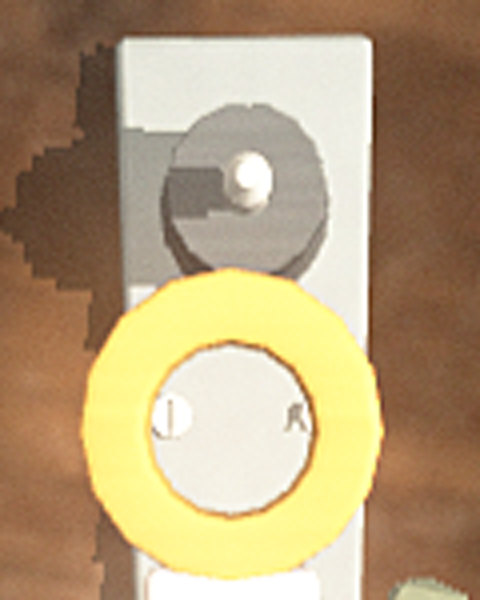

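```bash
python3 -m pendant '[[[0,0,0],[0.001,-0.015,0],0.1],[[0,0,0],[0.002,-0.032,0],0.1],[[0,0,0],[0.0035,-0.043,0.005],0.1],[[0,0,0],[0.0035,-0.046,0.02],0.1],[[0,0,0],[0.0035,-0.046,0.04],0.1],[[0,0,0],[0.0035,-0.046,0.06],0.1],[[0,0,0],[0.0035,-0.046,0.067],0.1],[[0,0,0],[0.0035,-0.046,0.067],0.1],[[0,0,0],[0.0035,-0.046,0.067],0.1]]'; python3 look.py w4 >/dev/null
python3 - <<'E'
import pickle
from h import *
s,w=pickle.load(open("w4.pkl","rb"));im=w["image"]
cv2.imwrite("pics/c4.png",cv2.resize(im[40:170,190:330,::-1],None,fx=4,fy=4,interpolation=cv2.INTER_CUBIC))
E
```

```text
clock: 9.0
tool_pos: [0.5364, 0.1365, 0.096]
eef_rot: [0.647, 0.762, 0.0, -0.0]
contact_force: [0.3, -0.5, -2.1]
opening: 0.289
```

View pics/c4.png

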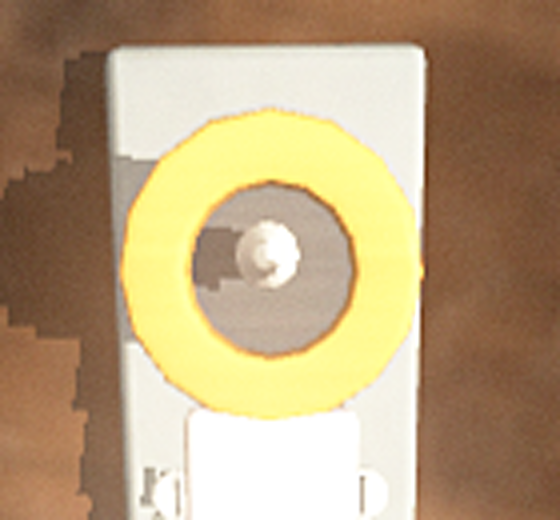

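The pin shows through the brass eye's hole: tip at crop (267,252), hole centre (272,268).

Run:
```python
import pickle
from h import *
s,w=pickle.load(open("w4.pkl","rb"));A=Ro.from_quat(s["eef_rot"]).as_matrix()
for p,z in(((258,107),s["tool_pos"][2]-.0177),((256.75,103),.051),((256.75,102),.051)):
    X=ray(w,p,z,s);print(X.round(4),(A.T@(X-s["tool_pos"])).round(4))
```

```text
[0.465  0.1253 0.0783] [ 0.0004 -0.0723  0.0177]
[0.4633 0.1244 0.051 ] [-0.0002 -0.0742  0.045 ]
[0.4627 0.1243 0.051 ] [-0.0002 -0.0748  0.045 ]
```

```bash
python3 -m pendant '[[[0,0,0],[-0.0005,-0.002,0],0.1],[[0,0,0],[-0.0005,-0.002,0.006],0.1],[[0,0,0],[-0.0005,-0.002,0.012],0.1],[[0,0,0],[-0.0005,-0.002,0.017],0.1],[[0,0,0],[-0.0005,-0.002,0.022],0.1],[[0,0,0],[-0.0005,-0.002,0.026],0.1],[[0,0,0],[-0.0005,-0.002,0.029],0.1],[[0,0,0],[-0.0005,-0.002,0.031],0.1],[[0,0,0],[-0.0005,-0.002,0.032],0.1],[[0,0,0],[-0.0005,-0.002,0.032],0.1]]'
```

```text
clock: 10.05
tool_pos: [0.5343, 0.1354, 0.0637]
eef_rot: [0.648, 0.762, -0.0, 0.0]
contact_force: [-1.0, 0.6, -1.3]
opening: 0.29
```

```bash
python3 -m pendant '[[[0,0,0],[0,0,0.001],0.1],[[0,0,0],[0,0,0.001],0.1],[[0,0,0],[0,0,0.001],0.1]]';  python3 -m pendant '[[[0,0,0],[0,0,0],0.33],[[0,0,0],[0,0,0],0.4],[[0,0,0],[0,0,0],0.6],[[0,0,0],[0,0,0],0.9],[[0,0,0],[0,0,0],0.9],[[0,0,0],[0,0,0],0.9]]'; python3 -m pendant '[[[0,0,0],[0,0,-0.01],0.9],[[0,0,0],[0,0,-0.03],0.9],[[0,0,0],[0,0,-0.06],0.9],[[0,0,0],[0,0,-0.1],0.9],[[0,0,0],[0,0,-0.13],0.9],[[0,0,0],[0,0,-0.15],0.9],[[0,0,0],[0,0,-0.15],0.9],[[0,0,0],[0,0,-0.15],0.9]]'; python3 look.py w5
python3 - <<'E'
import pickle
from h import *
from plant import r
s,w=pickle.load(open("w5.pkl","rb"));im=w["image"]
a=cv2.resize(im[50:250,190:330,::-1],(420,600),interpolation=cv2.INTER_CUBIC)
t=r.snapshot("scene")["image"][180:300,140:224,::-1];b=cv2.resize(t,(370,600),interpolation=cv2.INTER_CUBIC)
cv2.imwrite("pics/c5.png",np.hstack([a,b]))
E
```

```text
clock: 10.35
tool_pos: [0.5344, 0.1354, 0.0628]
eef_rot: [0.648, 0.762, 0.0, 0.0]
contact_force: [-0.1, -0.9, -1.9]
opening: 0.287
clock: 10.95
tool_pos: [0.5344, 0.1354, 0.0627]
eef_rot: [0.647, 0.762, 0.0, 0.0]
contact_force: [-0.9, 0.0, 0.2]
opening: 0.739
clock: 11.75
tool_pos: [0.5342, 0.1351, 0.2128]
eef_rot: [0.648, 0.762, -0.0, 0.0]
contact_force: [-0.6, 0.1, 0.3]
opening: 0.897
[ 0.2   0.79 -0.95  1.81  0.78  0.97  0.64] [0.53421116 0.13509225 0.2128128 ] xyaw 99.2893097022596 tilt [ 0. -0. -1.]
red []
brass [([83.4, 297.8], [70, 269, 34, 59, 800], [0.7253, -0.0528, 0.045]), ([432.2, 298.5], [412, 270, 34, 58, 910], [0.6566, 0.3762, 0.045]), ([383.9, 348.6], [210, 340, 302, 14, 2582], [0.7418, 0.339, 0.045])]
black [([344.4, 262.4], [328, 241, 30, 41, 339], [0.6247, 0.2555, 0.045]), ([496.3, 256.7], [473, 241, 39, 33, 364], [0.5882, 0.4319, 0.045]), ([421.2, 308.5], [370, 247, 89, 99, 2675], [0.6731, 0.3674, 0.045]), ([21.2, 368.6], [0, 354, 51, 30, 641], [0.8535, -0.1371, 0.045]), ([443.0, 361.5], [394, 354, 92, 30, 562], [0.7501, 0.4238, 0.045])]
```

View pics/c5.png

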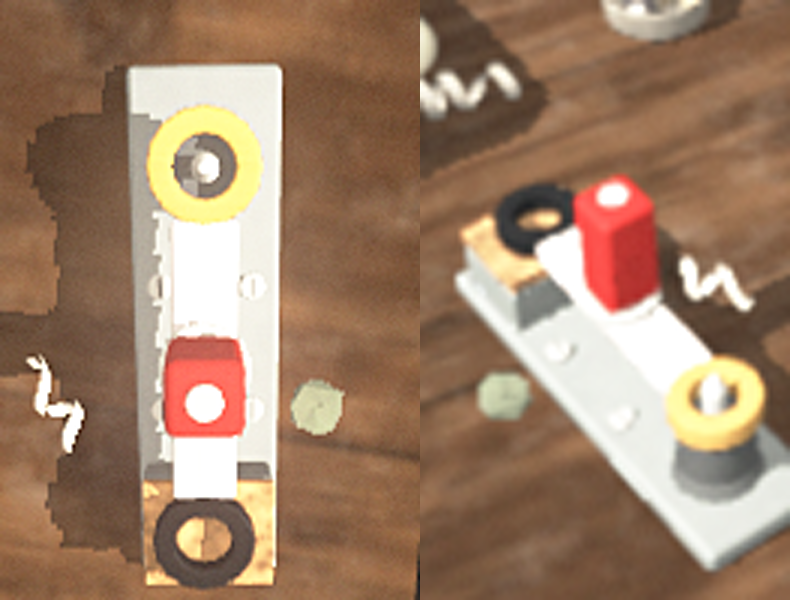

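The pin tip (207,166) is central in the brass eye (206,164), the black eye (205,541) lies on the cork, and the arm is in line with its base. The gripper is clear and the eye sits flush on its seat, so I hand in.

```bash
python3 -c "
from plant import r
print(r.finish_job(), r.get_state()['clock'])"
```

```text
the job is handed in; nothing more can be done
the job is handed in; nothing more can be done
```

The red-knobbed arm is refitted end for end, with its brass eye down on the same pin and its black eye on the cork rest. I gripped it by the knob, lifted it off the pin, turned it 180° in the air, lined it up through the wrist camera and lowered it. Then I released it and raised the gripper about 150 mm clear.

- **Seat:** in the last pictures the pin tip is within about a millimetre of the middle of the brass eye. The eye looks flush on its seat. The gripper let go at the same height at which it first gripped the seated arm (TCP z 0.0627 m).
- **Alignment:** the arm looks in line with its base and level.
- **Forces and time:** the wrist force readings stayed below 4 N. The last reading before hand-in was at about 11.8 s of the 40 s.
- **Blue arm:** I never went near it except to pass well above it. I did not re-measure its position at the end.
- **Disagreement:** the top and wrist cameras differed by 3–6 mm sideways on the eye positions. I used the wrist view for the fit.

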